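# Zero the click-stop specimen stage and set it six clicks on

### The job

Set up the round click-stop specimen stage: pushing its upright steel post with closed fingers (do not pinch it), turn the stage clockwise, seen from above, to its end stop and press it there firmly for a moment (about 12 N), so that it is truly at zero. Then push the post back anticlockwise by exactly six clicks, without overshooting, and leave it resting in that click. Never load the stage with more than 20 N, and leave the things round about alone.

Things in the scene. Friction and masses are not known exactly. Their poses are not given: they have to be found in the camera images.
- base: White round fixed foot of the stage, 184 mm across, 45 mm high; origin at the centre of its underside on the bench, z up on the turning axis. Seen in this frame the post stands at the angle -0.6 rad + joint value (from x towards y), 62 mm out. Black marks on its rim every 10 degrees, long ones at zero and at six clicks.
- stage (a joint): Angle (rad) of the stage on its base, growing anticlockwise seen from above. 0 = end stop; it yields by about 0.02 rad at 20 N on the post and returns to 0 when let go. A click (spring detent) every 10 degrees (0.1745 rad) from 0 on; six clicks = 1.047. At the start it rests in one of the clicks 2 to 5, and it stays in any click it is left in.
- face (a point): Centre of the top face of the black round stage, 148 mm across, 61 mm above the bench, on the turning axis; a glass slide and clips (look only) rise to 66 mm within 45 mm of it. To leave a click, the push on the post first rises to some 5 to 8 N, then falls off; past the crest, half a click on, the load is gone and the stage springs ahead into the next click by itself.
- post (a point): Upright steel post near the rim of the stage, 12 mm in diameter, from the stage's face at 61 mm to 92 mm above the bench, 62 mm from the turning axis; the point lies on its centre line 77 mm above the bench. Push it sideways along its circle.
- stop (a point): Top of the small steel stop block on the base's rim, just clockwise of the post's zero place, 12 x 8 mm, 59 mm above the bench, 85 mm from the axis; it marks the end stop (look only, the true stop is inside).
- dropper: White plastic bottle with brown cap, 60 mm across, 150 mm high, upright on the bench; origin at the centre of its underside. Bystander.
- dish: Flat white dish, 90 mm across, 16 mm high; origin at the centre of its underside. Bystander.
- slidebox: Blue box for slides, 100 x 80 x 35 mm; origin at the centre of its underside. Bystander.
- oil: Small amber jar with black lid, 36 mm across, 60 mm high; origin at the centre of its underside. Bystander.
Not all that is in view belongs to the job. What is meant by the base is not pink or purple, and is the smaller of those in its own colour.

How it is judged:
By the outcome, as a careful person would: the job done as asked, in the order asked, and still so for the second after the job is handed in, with the robot touching nothing.
It also fails if it takes over 61 s, if anything falls off the work surface, if the arm or the gripper's body presses on something with over 40 N, if the wrist force passes 120 N, or if a joint passes its speed limit or range.

### The arm

A 6-joint arm with a two-finger parallel gripper is mounted at the origin on the work surface. World frame = base frame: x ahead of the robot, y to its left, z up, the work surface at z = 0. Lengths are in m, angles in rad, forces in N, time in s.
With the tool pointing down it reaches from about 0.275 to 0.75 m from the base axis. Payload 10.2 kg.
Tool frame: the origin (TCP) lies between the finger pads; the fingertips stand 11 mm ahead of it and the grasp point (between the pads) lies 8 mm behind it; z points along the fingers, y is the direction in which the jaws open and shut (so a half turn about z gives the same grasp; the last joint's range is limited). The gripper opens to 88 mm and grips with 3 to 60 N. Pads are 18 mm wide; open, the fingers measure 123 mm over their backs; the gripper's body (75 mm by 187 mm) begins 45 mm behind the grasp point.
Start: joints at [-0.223, 0.313, 1.498, -0, 1.331, -0.223], TCP at [0.525, -0, 0.25] pointing down, gripper open.
Joint ranges: [-2.94, 2.94], [-0.97, 2.17], [0.19, 2.56], [-1.23, 4.37], [0.02, 3.11], [-2.88, 2.88]. Speed limits (rad/s): [2.39, 2.39, 3.01, 3.14, 3.14, 3.14].

### API

Orientations are given as a unit quaternion [w, x, y, z].
In Python, from rig import env gives the robot as it stands. The module is installed in compiled form; this text tells all that it offers.
- The arm moves only by the tool move_arm, never from a script. Its argument "deltas" is a list of rows, each a list of 3 entries, a list of its own where there are three numbers: the opening, from 0 (shut) to 1 (fully open), then the shift along the tool's x, y, z in m, then the turn about the tool's z in degrees. In form: [[fingers, [tx, ty, tz], roll], ...]. A call has 1 to 12 rows; each row shifts and turns the pose as measured when the row begins, along the tool's axes as they then stand; what a row does not reach is not made up. A row lasts 1/8 s, in which the tool goes at most 62.5 mm and 10.7 degrees, less where a joint would pass 70% of its speed; a pose out of reach is approached as far as the arm can. A call is refused whole if a number of a shift passes 0.0625 or a number of a turn 10.7, either way. A call with a gripper value outside its range is refused whole. The fingers move at their own pace and stop on an object; "squeeze" is the grip in N (left out, the last holds). Time passes only in rows, so rows that do not move let the fingers close. It gives the time, the measured TCP pose, the force and the opening at its end, in the units of the state.
- env.read_state(): the state, without advancing time (a new reading comes with each control period).
- env.grab_frame(name): name is "scene" or "side" or "wrist"; returns (picture, depth): 384x512x3 uint8, red, green, blue; 384x512 float32, m along the optical axis (not along the pixel's ray), 0 where there is no reading.
- env.camera_params(name): a dict with "fx", "fy", "cx", "cy" (pixels), "k1" (the pictures are not rectified: a ray, as slopes to the right and down, at radius r is drawn at 1 + k1 r^2 times it, then the intrinsics apply), "extrinsics" (4x4, takes a point from camera to world coordinates). Camera axes: x right, y up, looking along -z (the intrinsics and any distortion apply to the point x, -y, -z); pixel columns grow to the right and rows downward; lengths in m; the calibration is good to about 2 mm. A picture is of the moment at which its call begins: read the wrist's pose just before it. camera_params takes no time and is no camera call; for the wrist camera it gives the pose at the moment of the call.
- env.hand_in(): hands the job in, once; it reports no verdict.
The state is a dict: "time_s": time; "joints": joint angles; "qd": joint speeds; "tau": joint torques, N m; "position": TCP position; "orientation": TCP orientation; "force": force on the tool from outside, world axes, zero at the start; "ft_torque": the same for the moment, N m; "opening": finger opening in m.
Only numpy, scipy, OpenCV 4.12 (cv2) and the standard library are available. Lean on these libraries where they do the work, as an engineer would, in place of code of your own. Each camera call takes 0.05 s, during which the arm holds its last target. There are 200 camera calls.

## Working session

There is one attempt and no reset: what is moved stays moved. The work goes in short steps, Python scripts to look and compute and a tool call to move; the robot and the scene stay as the last step left them, time stands still between calls to the robot, and variables do not carry over. Pictures are saved under pics/ and viewed, about 8 in all and at most 12, crops included, and the job is handed in when it is done.

Besides the shell and the picture viewer there is one more tool, called after "Call:" as name(argument=value, ...), one argument or row to a line, values as JSON. move_arm: Moves the arm, as the interface text tells. Its arguments: {"type":"object","properties":{"deltas":{"type":"array"},"squeeze":{"type":"number"}},"required":["deltas"]}

```bash
mkdir -p pics; cat > h.py <<'E'
from rig import env
import numpy as np, cv2
def ray(p,u,v):
    x=(u-p['cx'])/p['fx'];y=(v-p['cy'])/p['fy'];a,b=x,y
    for _ in range(20):
        s=1+p['k1']*(a*a+b*b);a,b=x/s,y/s
    E=np.array(p['extrinsics']);return E[:3,3],E[:3,:3]@np.array([a,-b,-1])
def onplane(p,u,v,z):
    o,d=ray(p,u,v);return o+d*(z-o[2])/d[2]
def atdepth(p,u,v,D):
    o,d=ray(p,u,v);return o+d*D
def proj(p,P):
    E=np.array(p['extrinsics']);c=E[:3,:3].T@(np.array(P)-E[:3,3]);a,b=c[0]/-c[2],-c[1]/-c[2]
    s=1+p['k1']*(a*a+b*b);return a*s*p['fx']+p['cx'],b*s*p['fy']+p['cy']
def grab(n,name):
    p=env.camera_params(n);im,d=env.grab_frame(n);np.savez('pics/'+name+'.npz',im=im,d=d,p=np.array(p,dtype=object))
    cv2.imwrite('pics/'+name+'.png',im[:,:,::-1]);return im,d,p
def load(name):
    z=np.load('pics/'+name+'.npz',allow_pickle=True);return z['im'],z['d'],z['p'].item()
E
python3 - <<'E'
from h import *
print(env.read_state())
ims=[grab(n,n+'0')[0] for n in('scene','side','wrist')]
cv2.imwrite('pics/a.png',np.hstack(ims[:2])[:,:,::-1][:, :1024] if 0 else cv2.resize(np.vstack([np.hstack(ims[:2]),np.hstack([ims[2],ims[2]*0])]),(800,600))[:,:,::-1])
E
```

```text
{'time_s': 0.0, 'joints': array([-2.23418065e-01,  3.13420718e-01,  1.49840813e+00, -1.12048522e-05,
        1.33099262e+00, -2.23391011e-01]), 'qd': array([-1.88122464e-04, -5.95776315e-04,  7.20976327e-04, -2.27998355e-05,
       -1.41265962e-03,  9.63243656e-04]), 'tau': array([-1.80187753e-04, -4.02218950e+01, -2.52264959e+01,  6.94810320e-02,
        3.53677373e-02, -8.52248218e-05]), 'position': array([5.24776490e-01, 2.64900773e-05, 2.49186943e-01]), 'orientation': array([-5.17004398e-04,  7.07115269e-01,  7.07098026e-01, -3.32003626e-04]), 'force': array([-1.09603157, -0.7891282 , -0.36382257]), 'ft_torque': array([0.02142951, 0.01771734, 0.0068727 ]), 'opening': 0.08826339436076515}
```

View pics/a.png

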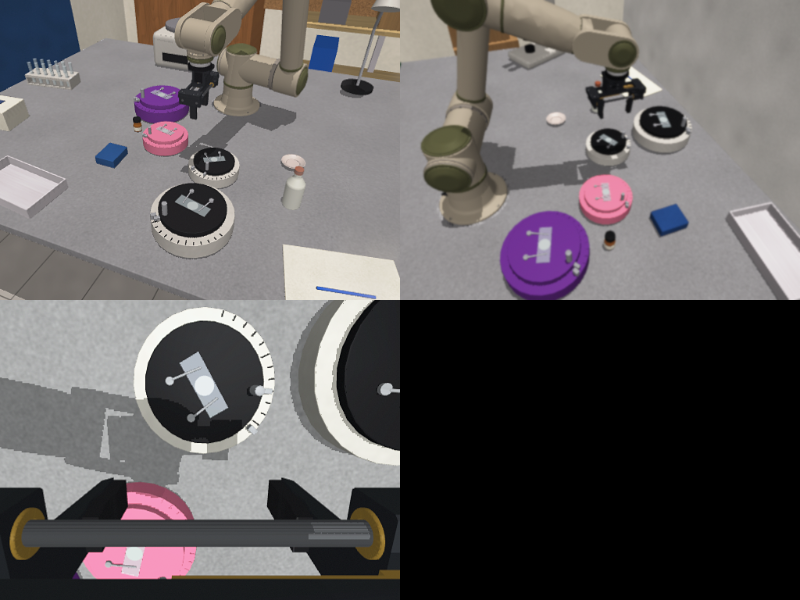

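The base could be any of four stages (scene full-frame pixels): the small white (273,213), the large white (246,277), the pink (211,175) or the purple (205,132). The description picks the small white, which is in the wrist view at about (262,102). Next is a close crop with measurements.

```bash
python3 - <<'E'
from h import *
im,d,p=load('wrist0')
hsv=cv2.cvtColor(im,cv2.COLOR_RGB2HSV)
m=((hsv[...,2]<70)).astype(np.uint8); m[250:]=0
m=cv2.morphologyEx(m,cv2.MORPH_OPEN,np.ones((5,5)))
cs,_=cv2.findContours(m,cv2.RETR_EXTERNAL,cv2.CHAIN_APPROX_NONE)
for c in cs:
    if cv2.contourArea(c)<3000: continue
    c=cv2.convexHull(c)
    q=np.array([onplane(p,*k[0],0.061)[:2] for k in c])
    (x,y),r=cv2.minEnclosingCircle((q*1000).astype(np.float32)); e=cv2.fitEllipse((q*1000).astype(np.float32))
    print(x,y,r,e,np.median(d[m>0]))
# heights by depth
for u,v in [(262,110),(240,70),(335,108),(340,108),(330,106),(320,150),(180,80),(20,40)]:
    print(u,v,atdepth(p,u,v,d[v,u]).round(4))
cv2.imwrite('pics/b.png',cv2.resize(im[0:200,160:370],None,fx=3,fy=3,interpolation=cv2.INTER_CUBIC)[:,:,::-1])
E
```

```text
533.7611694335938 62.78113555908203 73.00896453857422 ((533.7994995117188, 62.73249053955078), (145.23365783691406, 145.47389221191406), 157.1521453857422) 0.30107135
759.5252685546875 69.20149230957031 93.66104888916016 ((772.804443359375, 71.26570892333984), (146.20840454101562, 185.27236938476562), 28.27604103088379) 0.30107135
262 110 [0.5348 0.0623 0.0628]
240 70 [0.5139 0.0985 0.0617]
335 108 [0.6052 0.0642 0.0613]
340 108 [0.614 0.064 0.046]
330 106 [0.6003 0.066  0.0611]
320 150 [0.5933 0.0234 0.0596]
180 80 [0.4541 0.0907 0.0464]
20 40 [ 0.2718  0.1352 -0.0009]
```

View pics/b.png

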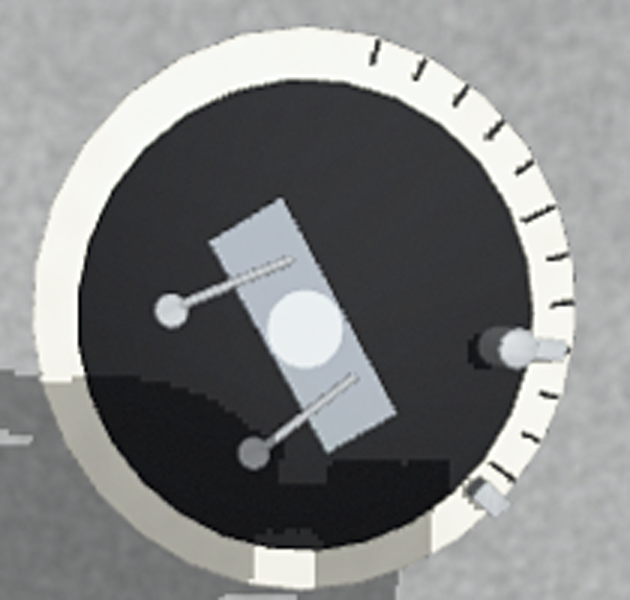

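The crop shows the small white stage. The zero mark with its stop block is at crop (503,470), the long six-click mark is at (540,213), and the post's pointer sits about 3 clicks up at (555,348). Next: angles and bystanders.

```bash
python3 - <<'E'
from h import *
im,d,p=load('wrist0')
C=np.array([.5338,.0627])
f=lambda u,v,z:onplane(p,160+u/3,v/3,z)[:2]
def show(n,P): w=P-C;print(n,P.round(4),'r',np.hypot(*w).round(4),'ang',np.degrees(np.arctan2(w[1],w[0])).round(1))
for n,u,v in [('zero',503,470),('1',531,436),('2',549,395),('4',563,303),('5',558,257),('6',540,213),('11',376,50)]: show(n,f(u,v,.045))
show('posttop',f(517,348,.092)); show('postfoot',f(483,350,.061)); show('stop',f(490,497,.059))
# white rim outer
hsv=cv2.cvtColor(im,cv2.COLOR_RGB2HSV)
for n in('scene0','side0'):
    im,d,p=load(n);hs=cv2.cvtColor(im,cv2.COLOR_RGB2HSV)
    for nm,P in [('axis top',[*C,.061])]: print(n,nm,np.round(proj(p,P)))
im,d,p=load('scene0')
for nm,u,v in [('drop cap',384,218),('drop body',376,243),('dish',375,205),('large rim near',246,230),('large ctr',246,258),('box',142,198),('jar',176,160)]:
    print(nm,atdepth(p,u,v,d[v,u]).round(3))
E
```

```text
zero [0.6048 0.0144] r 0.0859 ang -34.2
1 [0.6138 0.0263] r 0.0879 ang -24.4
2 [0.6191 0.0404] r 0.0881 ang -14.7
4 [0.6215 0.0708] r 0.0881 ang 5.3
5 [0.6187 0.0855] r 0.0879 ang 15.0
6 [0.6117 0.0992] r 0.0861 ang 25.1
11 [0.5566 0.1475] r 0.0878 ang 74.9
posttop [0.5958 0.0576] r 0.0622 ang -4.7
postfoot [0.5922 0.056 ] r 0.0588 ang -6.5
stop [0.5977 0.0074] r 0.0845 ang -40.9
scene0 axis top [273. 204.]
side0 axis top [267. 179.]
drop cap [0.597 0.355 0.15 ]
drop body [0.621 0.351 0.09 ]
dish [0.355 0.327 0.005]
large rim near [0.607 0.011 0.007]
large ctr [0.781 0.08  0.087]
box [ 0.62  -0.308  0.036]
jar [ 0.398 -0.322  0.033]
```

Call:
move_arm(
  deltas=[
    [0, [0.022, 0.015, 0.02], 0],
    [0, [0.022, 0.015, 0.02], 0],
    [0, [0.022, 0.015, 0.02], 0],
    [0, [0.022, 0.015, 0.02], 0],
    [0, [0, 0, 0], 0],
    [0, [0, 0, 0], 0],
  ],
  squeeze=20,
)

```text
time_s: 0.9
position: [0.586, 0.0897, 0.1665]
orientation: [-0.001, 0.707, 0.707, -0.001]
force: [-0.5, -0.4, -0.2]
opening: 0.0301
```

```bash
python3 - <<'E'
from h import *
print(env.read_state())
im,d,p=load('wrist0')
for nm,(r0,r1,c0,c1) in {'large':(60,160,440,511),'pink':(235,275,130,250)}.items():
    P=np.array([atdepth(p,u,v,d[v,u]) for v in range(r0,r1) for u in range(c0,c1) if d[v,u]>0])
    print(nm,P[P[:,2].argmax()].round(3),P[P[:,2]>.1].mean(0).round(3) if (P[:,2]>.1).any() else '')
im,d,p=load('scene0')
v,u=np.mgrid[80:256,130:310]
P=np.array([atdepth(p,a,b,d[b,a]) for a,b in zip(u.ravel(),v.ravel()) if d[b,a]>0])
k=(abs(P[:,0]-.6)<.15)&(P[:,1]>-.05)&(P[:,1]<.2)&(P[:,2]<.18);print(P[k][np.argsort(-P[k][:,2])[:400:25]].round(3))
E
```

```text
{'time_s': 0.9, 'joints': array([-4.53785183e-02,  5.33573058e-01,  1.39519286e+00, -6.55255196e-04,
        1.21490924e+00, -4.40657778e-02]), 'qd': array([0.0033871 , 0.01108873, 0.00420826, 0.00250027, 0.00057802,
       0.00160514]), 'tau': array([ 5.56927063e-01, -4.76954985e+01, -2.37675941e+01,  9.05426941e-02,
        1.11825363e-02,  1.57340092e-02]), 'position': array([0.58604556, 0.08966206, 0.16651622]), 'orientation': array([-5.61311956e-04,  7.07489440e-01,  7.06723081e-01, -9.29177528e-04]), 'force': array([-0.5454037 , -0.38997508, -0.17830198]), 'ft_torque': array([-0.02974205, -0.00734738, -0.02299258]), 'opening': 0.030058116294243275}
large [0.738 0.063 0.09 ] 
pink [0.482 0.008 0.28 ] [0.48  0.005 0.256]
[[0.594 0.062 0.094]
 [0.733 0.058 0.088]
 [0.725 0.024 0.085]
 [0.739 0.107 0.085]
 [0.742 0.09  0.084]
 [0.732 0.04  0.084]
 [0.707 0.064 0.084]
 [0.717 0.142 0.084]
 [0.747 0.095 0.084]
 [0.739 0.149 0.084]
 [0.742 0.052 0.084]
 [0.695 0.073 0.083]
 [0.703 0.119 0.083]
 [0.703 0.044 0.083]
 [0.722 0.118 0.083]
 [0.722 0.052 0.083]]
```

Call:
move_arm(
  deltas=[
    [0, [0, 0, 0], 0],
    [0, [0, 0, 0], 0],
    [0, [0, 0, 0.02], 0],
    [0, [0, 0, 0.02], 0],
    [0, [0, 0, 0.02], 0],
    [0, [0, 0, 0.015], 0],
    [0, [0, 0, 0.005], 0],
    [0, [0, 0, 0], 0],
    [0, [0, 0, 0], 0],
  ],
)

```text
time_s: 2.02
position: [0.5875, 0.0864, 0.0897]
orientation: [0.003, 0.709, 0.705, 0.002]
force: [-0.4, -0.1, 0.8]
opening: 0.0002
```

```bash
python3 - <<'E'
from h import *
s=env.read_state();print(s['position'],s['force'],s['opening'])
grab('wrist','w1');im,_,_=grab('side','s1')
a=cv2.imread('pics/w1.png');b=cv2.resize(cv2.imread('pics/s1.png')[130:230,210:340],(512,394))[:384]
cv2.imwrite('pics/c.png',cv2.resize(np.hstack([a,b]),(800,300)))
E
```

```text
[0.58750013 0.08642508 0.08966087] [-0.40855921 -0.14298746  0.78749722] 0.0001623436693852959
```

View pics/c.png

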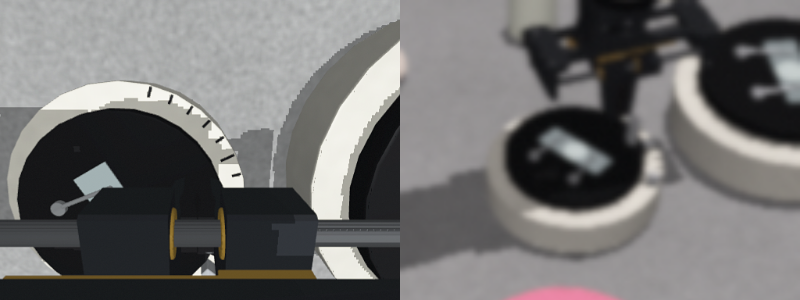

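The closed fingers (crop left, ~(200,230)) stand just on the +y side of the post and clear of the slide. Now lowering 5 mm and pushing towards -y.

Call:
move_arm(
  deltas=[
    [0, [0, 0, 0.005], 0],
    [0, [-0.004, 0, 0], 0],
    [0, [-0.003, 0, 0], 0],
    [0, [-0.003, 0, 0], 0],
    [0, [-0.003, 0, 0], 0],
  ],
)

```text
time_s: 2.75
position: [0.5876, 0.0732, 0.0848]
orientation: [0.003, 0.709, 0.705, 0.003]
force: [1.1, 8.2, 0.2]
opening: 0.0001
```

Call:
move_arm(
  deltas=[
    [0, [-0.003, 0, 0], 0],
    [0, [-0.003, 0, 0], 0],
    [0, [-0.003, 0, 0], 0],
  ],
)

```text
time_s: 3.12
position: [0.5875, 0.0643, 0.0848]
orientation: [0.002, 0.709, 0.705, 0.003]
force: [0.8, -0.6, -0.6]
opening: 0.0005
```

Call:
move_arm(
  deltas=[
    [0, [-0.003, 0, 0], 0],
    [0, [-0.003, 0, 0], 0],
    [0, [-0.003, 0, 0], 0],
    [0, [-0.002, 0, 0], 0],
  ],
)

```text
time_s: 3.62
position: [0.5871, 0.0533, 0.0848]
orientation: [0.001, 0.709, 0.705, 0.003]
force: [0.5, 0.7, -0.3]
opening: 0.0005
```

Call:
move_arm(
  deltas=[
    [0, [-0.002, 0, 0], 0],
    [0, [-0.002, 0, 0], 0],
    [0, [-0.002, 0, 0], 0],
  ],
)

```text
time_s: 4.0
position: [0.5862, 0.0492, 0.0847]
orientation: [-0.001, 0.709, 0.705, 0.004]
force: [-3.5, 5.2, 2.2]
opening: 0.0003
```

Call:
move_arm(
  deltas=[
    [0, [-0.002, 0, 0], 0],
    [0, [-0.002, 0, 0], 0],
  ],
)

```text
time_s: 4.25
position: [0.5856, 0.0457, 0.0846]
orientation: [-0.002, 0.709, 0.705, 0.004]
force: [-0.3, -0.1, -0.2]
opening: 0.0003
```

Call:
move_arm(
  deltas=[
    [0, [-0.0015, 0, 0], 0],
  ],
)

```text
time_s: 4.38
position: [0.5858, 0.0437, 0.0847]
orientation: [-0.001, 0.709, 0.705, 0.004]
force: [1.2, 0.7, -0.6]
opening: 0.0006
```

Call:
move_arm(
  deltas=[
    [0, [-0.001, 0, 0], 0],
  ],
)

```text
time_s: 4.5
position: [0.5859, 0.0425, 0.0847]
orientation: [-0.001, 0.709, 0.705, 0.004]
force: [0.1, 4.8, -0.3]
opening: 0.0006
```

Call:
move_arm(
  deltas=[
    [0, [-0.001, 0, 0], 0],
  ],
)

```text
time_s: 4.62
position: [0.5859, 0.0423, 0.0847]
orientation: [-0.002, 0.709, 0.705, 0.005]
force: [0.8, 10.6, 1.2]
opening: 0.0002
```

Call:
move_arm(
  deltas=[
    [0, [-0.0012, 0, 0], 0],
  ],
)

```text
time_s: 4.75
position: [0.5858, 0.0423, 0.0847]
orientation: [-0.003, 0.709, 0.705, 0.006]
force: [-0.1, 10.0, 0.8]
opening: 0.0004
```

Call:
move_arm(
  deltas=[
    [0, [-0.0016, 0, 0], 0],
  ],
)

```text
time_s: 4.88
position: [0.5858, 0.0422, 0.0847]
orientation: [-0.004, 0.709, 0.705, 0.007]
force: [0.7, 11.9, 0.9]
opening: 0.0004
```

Call:
move_arm(
  deltas=[
    [0, [-0.0017, 0, 0], 0],
    [0, [-0.0017, 0, 0], 0],
  ],
)

```text
time_s: 5.12
position: [0.5858, 0.0423, 0.0848]
orientation: [-0.006, 0.709, 0.705, 0.009]
force: [0.4, 10.4, 1.1]
opening: 0.0002
```

Call:
move_arm(
  deltas=[
    [0, [-0.0023, 0, 0], 0],
  ],
)

```text
time_s: 5.25
position: [0.5858, 0.0421, 0.0848]
orientation: [-0.007, 0.709, 0.705, 0.01]
force: [0.9, 15.7, 1.2]
opening: 0.0005
```

Call:
move_arm(
  deltas=[
    [0, [-0.0024, 0, 0], 0],
    [0, [-0.0024, 0, 0], 0],
  ],
)

```text
time_s: 5.5
position: [0.5858, 0.0421, 0.0849]
orientation: [-0.009, 0.709, 0.705, 0.014]
force: [1.1, 15.3, 0.5]
opening: 0.0005
```

Call:
move_arm(
  deltas=[
    [0, [-0.0024, 0, 0], 0],
    [0, [-0.0024, 0, 0], 0],
  ],
)

```text
time_s: 5.75
position: [0.5858, 0.0421, 0.0849]
orientation: [-0.012, 0.709, 0.705, 0.017]
force: [0.7, 15.2, 1.4]
opening: 0.0006
```

Call:
move_arm(
  deltas=[
    [0, [0.003, 0, 0], 0],
    [0, [0.005, 0, 0], 0],
    [0, [0, 0, -0.02], 0],
    [0, [0, 0, -0.025], 0],
    [0, [-0.02, 0, 0], 0],
    [0, [-0.02, 0, 0], 0],
    [0, [-0.012, 0, 0], 0],
    [0, [0, 0, 0], 0],
    [0, [0, 0, 0], 0],
  ],
)

```text
time_s: 6.88
position: [0.5842, -0.0085, 0.1257]
orientation: [-0.013, 0.709, 0.705, 0.015]
force: [-0.6, 0.6, -0.4]
opening: 0.0004
```

```bash
python3 - <<'E'
from h import *
s=env.read_state();print(s['position'],s['orientation'],s['force'],s['opening'])
R=cv2.Rodrigues(np.zeros(3))[0]
from scipy.spatial.transform import Rotation as Ro
q=s['orientation'];print(Ro.from_quat([*q[1:],q[0]]).as_matrix().round(3))
grab('wrist','w2');im,d,p=grab('scene','s2')
a=cv2.imread('pics/w2.png');b=cv2.resize(cv2.imread('pics/s2.png')[160:250,220:340],(512,384),interpolation=cv2.INTER_CUBIC)
cv2.imwrite('pics/d.png',cv2.resize(np.hstack([a,b]),(800,300)))
E
```

```text
[ 0.58420342 -0.0084772   0.12566851] [-0.01298136  0.70934432  0.7045878   0.01476993] [-0.57417313  0.62240819 -0.44540096] 0.0003920056773277991
[[ 0.007  1.     0.003]
 [ 0.999 -0.007  0.039]
 [ 0.039  0.002 -0.999]]
```

View pics/d.png

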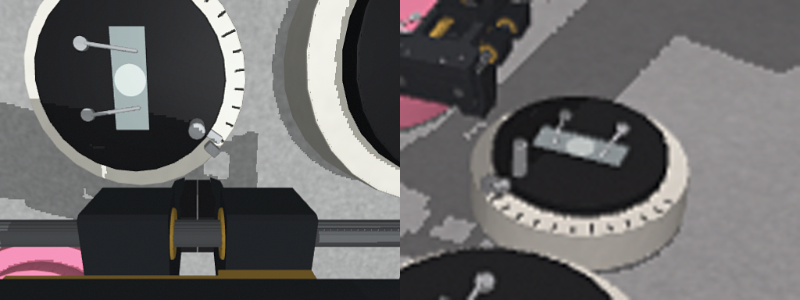

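The post (wrist crop, at (197,128)) stands at zero beside the stop block, and the stage stayed there once released. Lowering on the clockwise side.

Call:
move_arm(
  deltas=[
    [0, [0, 0.006, 0.02], 0],
    [0, [0, 0, 0.019], 0],
    [0, [0, 0, 0.002], 0],
    [0, [0.005, 0, 0], 0],
    [0, [0.004, 0, 0], 0],
    [0, [0.003, 0, 0], 0],
  ],
)

```text
time_s: 7.72
position: [0.5913, 0.0077, 0.0822]
orientation: [-0.013, 0.708, 0.705, 0.015]
force: [0.1, -0.2, 0.4]
opening: 0.0004
```

Call:
move_arm(
  deltas=[
    [0, [0.003, 0, 0], 0],
    [0, [0.003, 0, 0], 0],
  ],
)

```text
time_s: 7.98
position: [0.592, 0.0127, 0.083]
orientation: [-0.011, 0.708, 0.706, 0.014]
force: [4.2, -11.8, -5.6]
opening: 0.0005
```

Call:
move_arm(
  deltas=[
    [0, [0.002, 0, 0], 0],
  ],
)

```text
time_s: 8.1
position: [0.5926, 0.0134, 0.083]
orientation: [-0.009, 0.708, 0.706, 0.014]
force: [3.3, -8.4, -4.0]
opening: 0.0003
```

Call:
move_arm(
  deltas=[
    [0, [0.002, 0, 0], 0],
  ],
)

```text
time_s: 8.22
position: [0.5931, 0.0141, 0.0831]
orientation: [-0.008, 0.708, 0.706, 0.014]
force: [3.0, -6.7, -3.5]
opening: 0.0003
```

Call:
move_arm(
  deltas=[
    [0, [0.002, 0, 0], 0],
    [0, [0.002, 0, 0], 0],
  ],
)

```text
time_s: 8.48
position: [0.5937, 0.0171, 0.0835]
orientation: [-0.007, 0.709, 0.705, 0.014]
force: [-0.5, 0.3, 0.9]
opening: 0.0005
```

Call:
move_arm(
  deltas=[
    [0, [0.002, 0, 0], 0],
    [0, [0.002, 0, 0], 0],
  ],
)

```text
time_s: 8.72
position: [0.5935, 0.022, 0.0838]
orientation: [-0.007, 0.709, 0.705, 0.014]
force: [-0.3, -1.9, -0.5]
opening: 0.0004
```

Call:
move_arm(
  deltas=[
    [0, [0.002, 0, 0], 0],
    [0, [0.002, 0, 0], 0],
  ],
)

```text
time_s: 8.98
position: [0.5943, 0.024, 0.0839]
orientation: [-0.005, 0.708, 0.706, 0.013]
force: [3.5, -7.7, -2.6]
opening: 0.0001
```

Call:
move_arm(
  deltas=[
    [0, [0.002, 0, 0], 0],
    [0, [0.002, 0, 0], 0],
    [0, [0.002, 0, 0], 0],
  ],
)

```text
time_s: 9.35
position: [0.595, 0.029, 0.0842]
orientation: [-0.003, 0.709, 0.706, 0.013]
force: [1.4, 0.6, 0.7]
opening: 0.0006
```

Call:
move_arm(
  deltas=[
    [0, [0.002, 0, 0], 0],
    [0, [0.002, 0, 0], 0],
    [0, [0.002, 0, 0], 0],
  ],
)

```text
time_s: 9.72
position: [0.5954, 0.0343, 0.0844]
orientation: [-0.002, 0.708, 0.706, 0.012]
force: [3.0, -6.4, -3.1]
opening: 0.0002
```

Call:
move_arm(
  deltas=[
    [0, [0.002, 0, 0], 0],
    [0, [0.002, 0, 0], 0],
    [0, [0.002, 0, 0], 0],
  ],
)

```text
time_s: 10.1
position: [0.5958, 0.0399, 0.0845]
orientation: [-0.001, 0.708, 0.706, 0.012]
force: [0.1, 0.4, 0.2]
opening: 0.0005
```

Call:
move_arm(
  deltas=[
    [0, [0.002, 0, 0], 0],
    [0, [0.002, 0, 0], 0],
    [0, [0.002, 0, 0], 0],
    [0, [0.002, 0, 0], 0],
  ],
)

```text
time_s: 10.6
position: [0.5961, 0.0469, 0.0846]
orientation: [0.0, 0.708, 0.706, 0.011]
force: [1.8, -2.9, -0.9]
opening: 0.0006
```

Call:
move_arm(
  deltas=[
    [0, [0.002, 0, 0], 0],
    [0, [0.002, 0, 0], 0],
  ],
)

```text
time_s: 10.85
position: [0.5959, 0.0516, 0.0847]
orientation: [-0.0, 0.708, 0.706, 0.011]
force: [-0.3, -0.5, -0.7]
opening: 0.0006
```

Call:
move_arm(
  deltas=[
    [0, [0.002, -0.001, 0], 0],
    [0, [0.002, -0.001, 0], 0],
  ],
)

```text
time_s: 11.1
position: [0.5946, 0.0552, 0.0849]
orientation: [0.001, 0.708, 0.706, 0.012]
force: [6.0, -7.2, -1.5]
opening: 0.0007
```

Call:
move_arm(
  deltas=[
    [0, [0.002, 0, 0], 0],
    [0, [0.002, 0, 0], 0],
    [0, [0.002, 0, 0], 0],
  ],
)

```text
time_s: 11.48
position: [0.5943, 0.0611, 0.0848]
orientation: [0.001, 0.708, 0.706, 0.011]
force: [-1.0, 1.0, -0.2]
opening: 0.0003
```

Call:
move_arm(
  deltas=[
    [0, [0.002, 0, 0], 0],
    [0, [0.002, 0, 0], 0],
  ],
)

```text
time_s: 11.72
position: [0.5942, 0.0653, 0.0849]
orientation: [0.001, 0.708, 0.706, 0.011]
force: [-1.6, -9.4, -0.1]
opening: 0.0006
```

Call:
move_arm(
  deltas=[
    [0, [0.0018, 0, 0], 0],
  ],
)

```text
time_s: 11.85
position: [0.594, 0.0663, 0.0849]
orientation: [0.002, 0.708, 0.706, 0.01]
force: [-1.5, -6.7, 1.1]
opening: 0.0003
```

Call:
move_arm(
  deltas=[
    [0, [0.0018, 0, 0], 0],
  ],
)

```text
time_s: 11.98
position: [0.5937, 0.0676, 0.0849]
orientation: [0.002, 0.708, 0.706, 0.009]
force: [-2.4, -4.5, 1.4]
opening: 0.0006
```

Call:
move_arm(
  deltas=[
    [0, [0.0015, 0, 0], 0],
  ],
)

```text
time_s: 12.1
position: [0.5935, 0.0689, 0.0849]
orientation: [0.002, 0.708, 0.706, 0.009]
force: [-2.1, -1.7, 0.5]
opening: 0.0006
```

Call:
move_arm(
  deltas=[
    [0, [0.0012, 0, 0], 0],
  ],
)

```text
time_s: 12.22
position: [0.5935, 0.0704, 0.0849]
orientation: [0.002, 0.708, 0.706, 0.009]
force: [-0.7, -0.0, -0.6]
opening: 0.0005
```

Call:
move_arm(
  deltas=[
    [0, [0.0008, 0, 0], 0],
    [0, [0, 0, 0], 0],
  ],
)

```text
time_s: 12.48
position: [0.5937, 0.072, 0.085]
orientation: [0.002, 0.708, 0.707, 0.009]
force: [-0.1, -0.7, 0.1]
opening: 0.0003
```

The load is gone, so the stage should have sprung into click six. Backing off, lifting, and returning to the first viewpoint to verify.

Call:
move_arm(
  deltas=[
    [0, [-0.006, 0, 0], 0],
    [0, [-0.008, 0, 0], 0],
    [0, [0, 0, -0.03], 0],
    [0, [0, 0, -0.04], 0],
    [0, [-0.02, -0.02, -0.04], 0],
    [0, [-0.02, -0.02, -0.04], 0],
    [0, [-0.02, -0.02, -0.015], 0],
    [0, [0, 0, 0], 0],
    [0, [0, 0, 0], 0],
    [0, [0, 0, 0], 0],
  ],
)

```text
time_s: 13.72
position: [0.5296, -0.0091, 0.2519]
orientation: [0.001, 0.708, 0.706, 0.009]
force: [0.5, -0.1, -0.6]
opening: 0.0004
```

```bash
python3 - <<'E'
from h import *
s=env.read_state();print(s['time_s'],s['position'],s['force'])
im,d,p=grab('wrist','w3');grab('scene','s3')
u,v=map(int,proj(p,[.5338,.0627,.061]));print(u,v)
r=[max(0,v-110),max(0,u-120)];print(r)
a=im[r[0]:r[0]+210,r[1]:r[1]+240]
cv2.imwrite('pics/e.png',cv2.resize(a,None,fx=2.5,fy=2.5,interpolation=cv2.INTER_CUBIC)[:,:,::-1])
for c in(3,5,6,7):
    t=-.6+c*np.pi/18;print(c,[(round((x-r[1])*2.5),round((y-r[0])*2.5)) for x,y in [proj(p,[.5338+.062*np.cos(t),.0627+.062*np.sin(t),.092])]])
E
```

```text
13.725 [ 0.52958251 -0.00913111  0.25185348] [ 0.49451919 -0.11808153 -0.63213504]
252 101
[0, 132]
3 [(478, 266)]
5 [(475, 203)]
6 [(465, 172)]
7 [(450, 143)]
```

View pics/e.png

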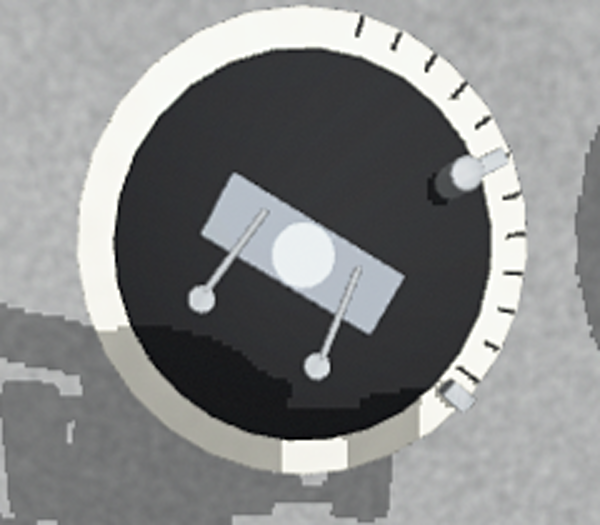

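The post is at crop (466,172), against a predicted (465,172) for click six. Five marks and the zero mark are visible below the pointer, and the sixth is covered by it.

```bash
python3 -c "
from rig import env
print(env.hand_in())"
```

```text
the job is handed in; nothing more can be done
None
```

The small white stage is now in click six, and I handed the job in at about 14 s of the 61 s allowed.

- **Zeroing:** I pushed the post clockwise with closed fingers from click 3 to the end stop. I then pressed it there for about 0.5 s at 15 N along y, which is about 13 N along the post's circle. After release, a picture showed the post at zero beside the stop block.
- **Six clicks back:** I pushed the post anticlockwise click by click and stopped just past the last crest, when the load fell away. I then backed off and lifted clear.
- **Last check:** the post's top was at crop pixel (466,172), against a predicted (465,172) for click six. The pointer covers the sixth mark from zero, and the wrist force was about zero.
- **Loads:** the highest force I read on the stage was about 16 N, but I only read it at the end of each move call, so brief peaks in between were not seen.
- **Surroundings:** the fingers worked only at the post. I did not compare before and after pictures of the bystanders.
- **Disagreements:** the only one was a tool tilt of about 2 degrees that built up during the firm press and mostly went away on the way back. No check failed.

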